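# Cock the cart launcher and bring the cart up to it

### The arm

A 6-joint arm with a two-finger parallel gripper is mounted at the origin on the work surface. World frame = base frame: x ahead of the robot, y to its left, z up, the work surface at z = 0. Lengths are in m, angles in rad, forces in N, time in s.
With the tool pointing down it reaches from about 0.225 to 0.875 m from the base axis. Payload 3.4 kg.
Tool frame: the origin (TCP) lies on the mounting face of the last link; the fingertips stand tips_ahead ahead of it and the grasp point (between the pads) lies 155 mm ahead of it (tips_ahead is the distance from the TCP to the fingertips, in m); z points along the fingers, y is the direction in which the jaws open and shut (so a half turn about z gives the same grasp; the last joint's range is limited). The gripper opens to 85 mm and grips with 20 to 120 N. Pads are 22 mm wide; open, the fingers measure 114 mm over their backs; the gripper's body (76 mm by 85 mm) begins 54 mm behind the grasp point. The pads swing forward as they close: fully open they stand 13 mm farther back than shut.
Start: joints at [-1.342, 0.276, 1.505, -0, 1.361, -0.121], TCP at [0.197, -0.54, 0.405] pointing down, gripper open.
Joint ranges: [-2.89, 2.89], [-0.75, 2.08], [0.22, 2.7], [-1.18, 4.32], [0.11, 2.71], [-2.7, 2.7]. Speed limits (rad/s): [2.57, 2.57, 3.14, 3.14, 3.14, 3.14].

### API

Orientations are given as a 3x3 rotation matrix whose columns are the frame's x, y, z axes.
In Python, from station import read_state, get_image, hand_in, tips_ahead gives the robot as it stands.
- The arm moves only by the tool carry_out, never from a script. Its arguments are lists of equal length, an entry for each row: "slide": the shift along the tool's x, y, z in m, a list of three; "delta_rot": the turn, a rotation vector about the tool's x, y, z in degrees, a list of three. A call has 1 to 20 rows; each row is the pose to reach, as a shift and turn from the pose commanded when the call began, along the tool's axes at that moment; what a row does not reach only later rows make up. A row lasts 1/10 s, in which the tool goes at most 50 mm and 8.59 degrees, less where a joint would pass 70% of its speed; a pose out of reach is approached as far as the arm can. A call with a gripper value outside its range is refused whole. "jaw" is the closure in counts, from 0 (fully open) to 255 (shut), set as the call begins (left out, the last holds). The fingers move at their own pace and stop on an object; "force" is the grip in N (left out, the last holds). Time passes only in rows, so rows that repeat a pose let the fingers close. It gives the time, the measured TCP pose, the force and the opening at its end, in the units of the state.
- read_state(): the state, without advancing time (a new reading comes with each control period).
- get_image(name): name is "scene" or "top" or "wrist"; returns a dict with "color" (480x640x3 uint8, blue, green, red), "camera_matrix" (3x3 intrinsics, pixels), "k1" (the pictures are not rectified: a ray, as slopes to the right and down, at radius r is drawn at 1 + k1 r^2 times it, then the intrinsics apply), "R" (3x3) and "t" (3): a world point X has camera coordinates R X + t. Camera axes: x right, y down, z forward; pixel columns grow to the right and rows downward; lengths in m; the calibration is good to about 2 mm. A picture is of the moment at which its call begins. There is no depth.
- hand_in(): hands the job in, once; it reports no verdict.
The state is a dict: "clock": time; "qpos": joint angles; "joint_vel": joint speeds; "effort": joint torques, N m; "position": TCP position; "orientation": TCP orientation; "contact_force": force on the tool from outside, world axes, zero at the start; "wrist_torque": the same for the moment, N m; "opening": finger opening in m.
Only numpy, scipy, OpenCV 4.12 (cv2) and the standard library are available. Lean on these libraries where they do the work, as an engineer would, in place of code of your own. Each camera call takes 0.05 s, during which the arm holds its last target.

### The job

Get the dynamics track ready for a launch. With a fingertip push the launcher's sprung plunger well in and let go, so that the stop pin drops by itself and the plunger springs back and latches against it at mid position; only then roll the cart along the track with gentle pushes until its bumper rests against the latched plunger, and leave it standing there. Pick nothing up, do not touch the stop pin, and leave the other things on the bench alone.

Things in the scene. Friction and masses are not known exactly. Their poses are not given: they have to be found in the camera images.
- track: fixed aluminium track, 660 mm along its own y, 100 mm wide; origin on the bench under its centre, z up. Running surface 20 mm up, lips 7 mm higher, 90 mm apart inside. At its -y end (y -333 to -215 mm) the launcher: grey housing 62 mm wide, top 59 mm above the bench, with a dark 36 mm square guide block for the stop pin (top 70 mm up, centre y -240 mm). End stop at y 311 to 325 mm.
- plunger (a joint): m the launcher's sprung plunger is pushed in (towards track -y): 0 fully out (start), 0.055 inner stop. Spring: 5 N at 0, 10 N at 0.03, 13.5 N at 0.055. Once past about 0.031 the stop pin drops 10 mm into a slot in the bar; let go, the plunger comes out only to 0.028 (mid position) and stays latched there. Let go earlier, it springs out to 0.
- plunger_face (a point): centre of the front face of the plunger's round rubber head (32 mm diameter, 10 mm thick), which looks to the track's +y, towards the cart; 45 mm above the bench; at track x 0, y -145 mm when the plunger is fully out, -173 mm when latched; moves with the plunger
- stop_pin: loose upright steel pin, 10 mm diameter, 34 mm long with an 18 mm head, in the guide block on top of the launcher; origin at the centre of its lower end: 52 mm above the bench while riding on the bar, 42 mm when it has dropped into the slot. Do not touch or lift it.
- cart: grey dynamics cart on four small wheels standing between the track's lips, free to roll along the track (about 1 N), 120 mm long with bumpers (track y), 85 mm wide over the wheels, 56 mm tall, 0.4 to 0.75 kg; origin under its centre on the running surface, axes about those of the track
- cart_nose (a point): centre of the front bumper's face (40 mm wide, 24 mm high), at the end towards the plunger, 52 mm above the bench
- cart_tail (a point): centre of the rear bumper's face (40 mm wide, 24 mm high), at the end away from the plunger, 52 mm above the bench; the cart can be pushed here
- beaker: bystander: open glass beaker, 68 mm diameter, 85 mm tall; origin at the centre of its underside
- weights: bystander: stack of brass slotted weights, 48 mm diameter, 64 mm tall with its rod; origin at the centre of its underside
- stopwatch: bystander: grey round stopwatch lying flat, 60 mm diameter, 17 mm thick; origin at the centre of its underside
Mind the look-alikes: they are no part of the job. Leave any orange look-alike of the cart alone.

How it is judged:
On the way, in this order (a step that is already met when the one before it is completed fails the run):
1. the plunger is pushed in beyond the latching point (0.034), with the cart still at least 60 mm away from it (value of joint plunger above 0.034 m and distance between cart_nose and plunger_face above 0.06 m).
2. the plunger, let go, is back at mid position (0.024 to 0.033) with the stop pin down, nothing touched by the fingers, the cart still at least 60 mm away (value of joint plunger between 0.024 and 0.033 m and z of stop_pin in the frame of track below 0.046 m and contact force between the fingers and anything else below 0.1 N and distance between cart_nose and plunger_face above 0.06 m), for 0.15 s.
At the end, for the whole second after the job is handed in: The plunger is latched at mid position (0.024 to 0.033) with the stop pin down, and the cart stands at rest on its wheels on the track with its front bumper against the plunger's face (bumper centre within 10 mm of the face's centre) (value of joint plunger between 0.024 and 0.033 m and z of stop_pin in the frame of track below 0.046 m and horizontal distance between cart_nose and plunger_face below 0.01 m and z of cart in the frame of track below 0.024 m and angle between cart's own z axis and vertical below 0.06 rad and linear speed of cart below 0.01 m/s); the robot touches nothing.
It fails at once if the cart is lifted or thrown off the track (raised over 10 mm or tipped over 0.2 rad) (z of cart in the frame of track above 0.03 m or angle between cart's own z axis and vertical above 0.2 rad).
It fails at once if the cart is shoved hard (over 0.5 m/s) (linear speed of cart above 0.5 m/s).
It fails at once if the stop pin is touched by the fingers or lifted (contact force between the fingers and stop_pin above 0.5 N or z of stop_pin in the frame of track above 0.058 m).
It fails at once if the beaker, the weights or the stopwatch is moved by more than 15 mm (distance of any of beaker, weights, stopwatch from where it was at the start of the episode above 0.015 m).
It also fails if it takes over 59 s, if anything falls off the work surface, if the arm or the gripper's body presses on something with over 40 N, if the wrist force passes 120 N, or if a joint passes its speed limit or range.

## Working session

There is one attempt and no reset: what is moved stays moved. The work goes in short steps, Python scripts to look and compute and a tool call to move; the robot and the scene stay as the last step left them, time stands still between calls to the robot, and variables do not carry over. Pictures are saved under pics/ and viewed, and the job is handed in when it is done.

Besides the shell and the picture viewer there is one more tool, called after "Request:" as name(argument=value, ...), one argument or row to a line, values as JSON. carry_out: Moves the arm, as the interface text tells. Its arguments: {"type":"object","properties":{"slide":{"type":"array"},"delta_rot":{"type":"array"},"jaw":{"type":"number"},"force":{"type":"number"}},"required":["slide","delta_rot"]}

```bash
ls; mkdir -p pics
python3 - <<'E'
from station import read_state,get_image,tips_ahead
import cv2
print(tips_ahead if not callable(tips_ahead) else tips_ahead())
s=read_state()
for k,v in s.items(): print(k,v)
for n in("scene","top","wrist"):
    d=get_image(n); cv2.imwrite(f"pics/{n}0.png",d["color"]); print(n,d["camera_matrix"],d["k1"],d["R"],d["t"])
E
```

```text
pics
0.1734
clock 0.0
qpos [-1.34199897e+00  2.76596289e-01  1.50613353e+00  8.66918163e-06
  1.36070557e+00 -1.20998333e-01]
joint_vel [ 1.17869300e-03  2.18410420e-04 -7.53681449e-04  1.63121130e-03
  1.41198566e-03 -3.95581869e-05]
effort [ 4.06084491e-04 -4.16773868e+01 -2.45808560e+01  1.17021791e-04
  1.11328525e-02  1.19038432e-06]
position [ 0.19700449 -0.53997115  0.40383853]
orientation [[ 9.39443420e-01  3.42703797e-01 -4.09686047e-04]
 [ 3.42703964e-01 -9.39441731e-01  1.79663432e-03]
 [ 2.30837234e-04 -1.82823732e-03 -9.99998302e-01]]
contact_force [ 0.28574552 -0.61180019 -0.10461422]
wrist_torque [-0.01291587  0.03515264  0.0278194 ]
opening 0.0852981786780818
scene [[614.15881741   0.         321.49259057]
 [  0.         614.15881741 226.8342375 ]
 [  0.           0.           1.        ]] -0.05415638489951134 [[ 0.8259626   0.56344594  0.01773275]
 [ 0.45726147 -0.65124495 -0.60563352]
 [-0.32969339  0.50833915 -0.79554609]] [-0.48748948 -0.23642905  1.43970871]
top [[529.00600304   0.         318.90756522]
 [  0.         529.00600304 231.10076517]
 [  0.           0.           1.        ]] -0.020358595848948502 [[ 0.01695899 -0.99983121  0.00706745]
 [-0.9972219  -0.01742665 -0.072421  ]
 [ 0.07253193 -0.00581963 -0.99734911]] [-0.00596186  0.57564132  0.87554751]
wrist [[367.9123209    0.         316.66011594]
 [  0.         367.9123209  240.88185295]
 [  0.           0.           1.        ]] -0.012657011417639096 [[ 0.34279812 -0.93940836 -0.00117656]
 [-0.89515375 -0.32702861  0.302906  ]
 [-0.2849372  -0.10278241 -0.95301971]] [-0.57344858 -0.03867257  0.37982438]
```

View pics/scene0.png

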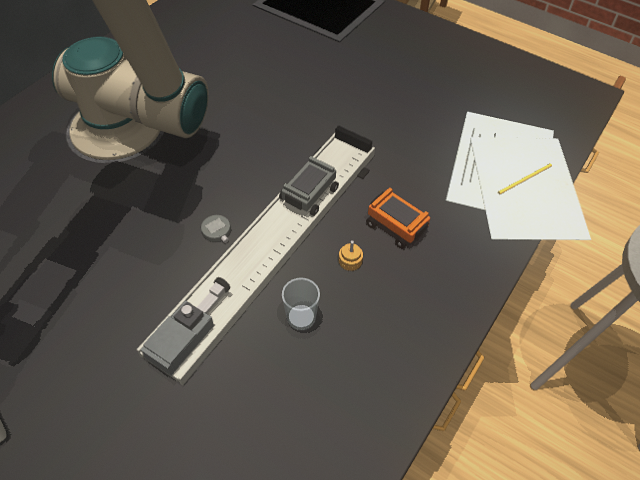

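View pics/top0.png

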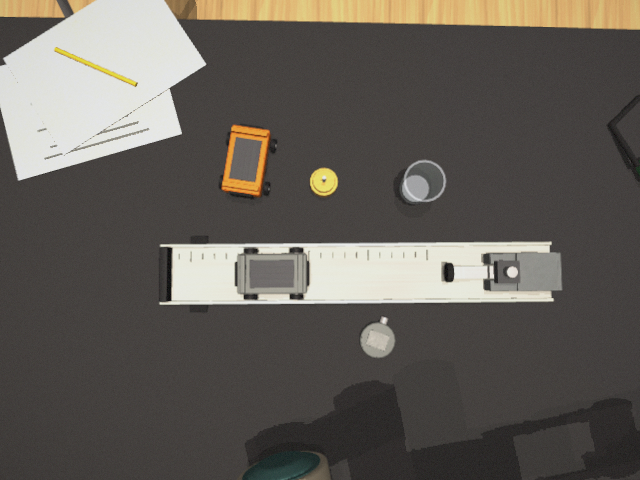

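View pics/wrist0.png

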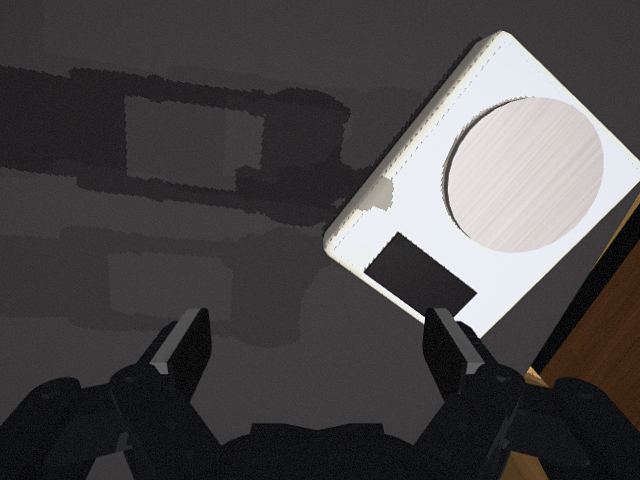

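The top view shows the grey cart on the track at about (272,273) and the plunger head at (448,272). The pin is at (512,272), and the launcher is at the right (-y) end.

Possible mix-ups:
- **Cart:** the orange cart at (246,160) is off the track, so it is the look-alike. The grey cart at (272,273) is the one described.
- **Plunger:** only the dark head at (448,272) in the top view, (220,286) in the scene view.

Next I'll measure and check a crop.

```bash
cat > h.py <<'E'
import numpy as np,cv2
from station import read_state,get_image,tips_ahead
def ray(d,uv):
    K=d["camera_matrix"];k=d["k1"]
    p=cv2.undistortPoints(np.array([[uv]],float),K,np.array([k,0,0,0.]))[0,0]
    R=d["R"];C=-R.T@d["t"]; return C,R.T@np.array([p[0],p[1],1])
def onz(d,uv,z):
    C,v=ray(d,uv); return C+v*(z-C[2])/v[2]
def proj(d,X):
    c=d["R"]@X+d["t"]; s=c[:2]/c[2]; s=s*(1+d["k1"]*(s@s)); K=d["camera_matrix"]
    return np.array([K[0,0]*s[0]+K[0,2],K[1,1]*s[1]+K[1,2]])
E
python3 - <<'E'
from h import *
d=get_image("top");im=d["color"]
C=-d["R"].T@d["t"];print("cam",C)
hsv=cv2.cvtColor(im,cv2.COLOR_BGR2HSV)
g=cv2.cvtColor(im,cv2.COLOR_BGR2GRAY)
# lip edges: per column, first & last bright
m=(g>140).astype(np.uint8); m[:225]=0;m[315:]=0
up=[];lo=[]
for c in range(180,545,5):
    r=np.where(m[:,c])[0]
    if len(r)>3: up.append((c,r[0]-.5)); lo.append((c,r[-1]+.5))
def fit(P):
    W=np.array([onz(d,p,.027)[:2] for p in P]); 
    vx,vy,x0,y0=cv2.fitLine(W.astype(np.float32),cv2.DIST_HUBER,0,.001,.001).ravel()
    return np.array([vx,vy]),np.array([x0,y0])
for P in (up,lo):
    v,p=fit(P); v=v*np.sign(v[1]); print("dir",v,"ang deg",np.degrees(np.arctan2(-v[0],v[1])),"x at y=0",p[0]-v[0]/v[1]*p[1])
cols=np.where(m[246:300].sum(0)>3)[0]; print(cols.min(),cols.max())
for r in (244,302):
    c=np.where(m[r-2:r+3].any(0))[0];c=c[(c>150)&(c<570)];print(r,c.min(),c.max(),onz(d,(c.min()-.5,r),.027),onz(d,(c.max()+.5,r),.027))
cv2.imwrite("pics/crop.png",np.vstack([cv2.resize(im[225:320,150:360],(800,362),interpolation=cv2.INTER_CUBIC)[:290],cv2.resize(im[235:310,400:580],(800,333),interpolation=cv2.INTER_CUBIC)[:300]]))
E
```

```text
cam [0.51063808 0.009166   0.91495719]
dir [-0.02401856  0.9997115 ] ang deg 1.3762941 x at y=0 0.5557566
dir [-0.02380309  0.99971664] ang deg 1.3639451 x at y=0 0.45465267
171 560
244 160 551 [0.54881718 0.27131943 0.027     ] [ 0.56021104 -0.38988482  0.027     ]
302 159 553 [0.45206333 0.26933119 0.027     ] [ 0.46273813 -0.39194942  0.027     ]
```

View pics/crop.png

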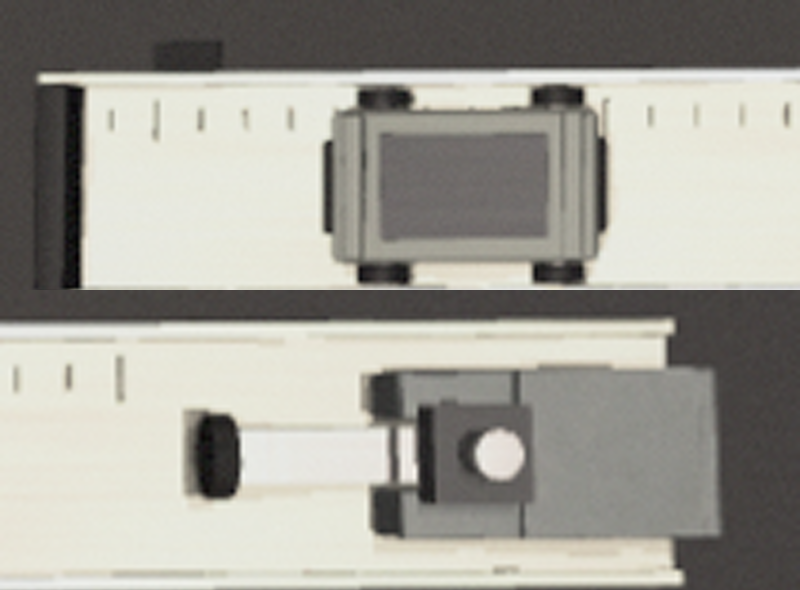

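```bash
cat >> h.py <<'E'
O=np.array([0.5066,-0.0603]); a=np.radians(1.37)
ex=np.array([np.cos(a),np.sin(a)]); ey=np.array([-np.sin(a),np.cos(a)])
def tr(P): q=np.asarray(P)[:2]-O; return np.array([q@ex,q@ey])*1000
def wd(x,y): return O+ex*x/1000+ey*y/1000
E
python3 - <<'E'
from h import *
d=get_image("top");s=get_image("scene")
def show(n,p,z): print(n,onz(d,p,z).round(4),"track mm",tr(onz(d,p,z)).round(1))
show("face",(444.3,272.2),.045)
show("pin head",(512,272),.086)
show("tail",(235.3,273.7),.052)
show("nose",(309,273.7),.052)
show("stop edge",(171.3,274),.05)
for n,x,y,z in(("face",0,-145,.045),("stop",0,311,.05)):
    print(n,proj(d,np.r_[wd(x,y),z]).round(1),proj(s,np.r_[wd(x,y),z]).round(1))
t=tr(onz(d,(235.3,273.7),.052)); print("tail in scene",proj(s,np.r_[wd(*t),.052]))
im=s["color"]; cv2.imwrite("pics/sc.png",np.hstack([cv2.resize(im[120:230,250:390],(400,314)),cv2.resize(im[255:365,130:270],(400,314))]))
st=read_state(); Rt=st["orientation"]
w=get_image("wrist"); print("wrist cam in tool",Rt.T@(-w["R"].T@w["t"]-st["position"]))
# required: tool y along +-track x
for sgn in(1,-1):
    Y=np.r_[ex*sgn,0];Z=np.array([0,0,-1.]);X=np.cross(Y,Z);Rg=np.c_[X,Y,Z]
    rv=cv2.Rodrigues(Rt.T@Rg)[0].ravel(); print(sgn,np.degrees(rv),X)
E
```

```text
face [ 0.5098 -0.2032  0.045 ] track mm [  -0.3 -143. ]
pin head [ 0.5118 -0.3001  0.086 ] track mm [  -0.5 -239.8]
tail [0.5016 0.1388 0.052 ] track mm [ -0.2 199.2]
nose [0.5037 0.0191 0.052 ] track mm [-1.  79.4]
stop edge [0.4993 0.2434 0.05  ] track mm [-1.000e-01  3.038e+02]
face [445.5 272. ] [223.4 282.8]
stop [166.9 274. ] [351.6 136.1]
tail in scene [324.3020486 166.1051301]
wrist cam in tool [ 0.07822552 -0.0008821   0.03092975]
1 [-2.51474292e-02 -2.46838493e-02 -7.13264417e+01] [-0.02390873  0.99971415  0.        ]
-1 [-2.69878709e-02  2.74947219e-02  1.08673553e+02] [ 0.02390873 -0.99971415  0.        ]
```

View pics/sc.png

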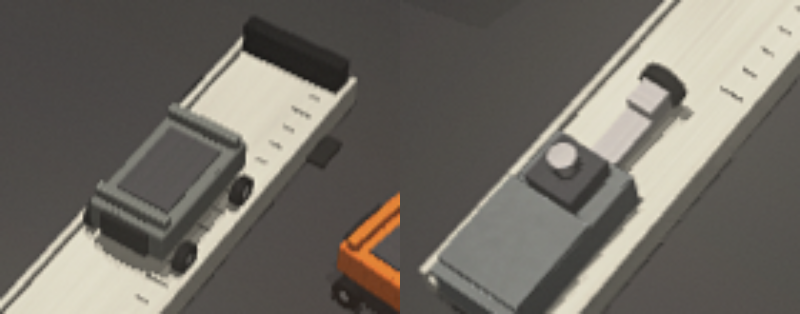

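Run:
```python
from h import *
R0=read_state()["orientation"]; y=np.arctan2(R0[1,0],R0[0,0]); Rz=np.array([[np.cos(y),np.sin(y),0],[np.sin(y),-np.cos(y),0],[0,0,-1]])
p0=np.array([.197,-.54,.405])
for z in(.35,.212):
    print((Rz.T@(np.r_[wd(0,-109),z]-p0)).round(4))
```

```text
[ 0.4203 -0.2413  0.055 ]
[ 0.4203 -0.2413  0.193 ]
```

Request:
carry_out(
  slide=[
    [0.42, -0.241, 0.055],
    [0.42, -0.241, 0.055],
    [0.42, -0.241, 0.055],
    [0.42, -0.241, 0.055],
    [0.42, -0.241, 0.055],
    [0.42, -0.241, 0.055],
    [0.42, -0.241, 0.055],
    [0.42, -0.241, 0.055],
    [0.42, -0.241, 0.055],
    [0.42, -0.241, 0.055],
    [0.42, -0.241, 0.055],
    [0.42, -0.241, 0.055],
    [0.42, -0.241, 0.055],
    [0.42, -0.241, 0.055],
  ],
  delta_rot=[
    [0, 0, -71.3],
    [0, 0, -71.3],
    [0, 0, -71.3],
    [0, 0, -71.3],
    [0, 0, -71.3],
    [0, 0, -71.3],
    [0, 0, -71.3],
    [0, 0, -71.3],
    [0, 0, -71.3],
    [0, 0, -71.3],
    [0, 0, -71.3],
    [0, 0, -71.3],
    [0, 0, -71.3],
    [0, 0, -71.3],
  ],
  jaw=255,
  force=40,
)

```text
clock: 1.75
position: [0.5083, -0.1709, 0.3499]
orientation: [[-0.022, 1.0, -0.0], [1.0, 0.022, -0.001], [-0.001, -0.0, -1.0]]
contact_force: [0.5, -0.4, 1.0]
opening: -0.0002
```

Run:
```python
from h import *
import station
s=read_state(); print(s["position"],tr(s["position"]),s["joint_vel"].round(3) if hasattr(s["joint_vel"],'round') else s["joint_vel"],s["qpos"],station.tips_ahead)
for n in("scene","wrist"):
    cv2.imwrite(f"pics/{n}1.png",get_image(n)["color"])
```

```text
[ 0.50833011 -0.17091665  0.34991911] [  -0.91509196 -110.62639582] [-0.003 -0.001 -0.     0.003  0.001  0.001] [-4.53949928e-01  2.55322900e-01  1.67600010e+00 -5.27012610e-04
  1.21005461e+00 -4.75328555e-01] 0.1734
```

View pics/scene1.png

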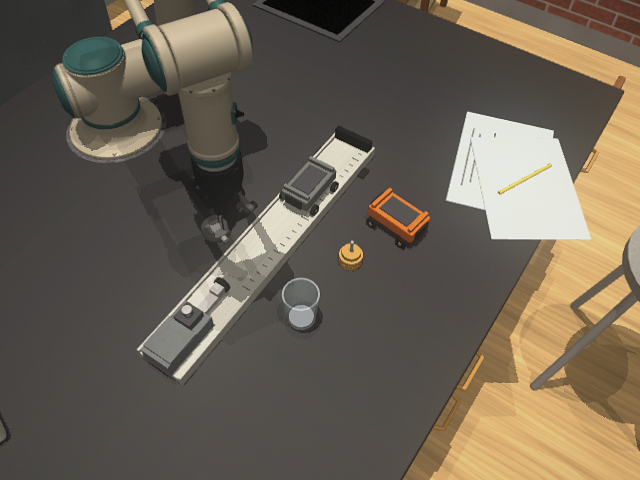

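View pics/wrist1.png

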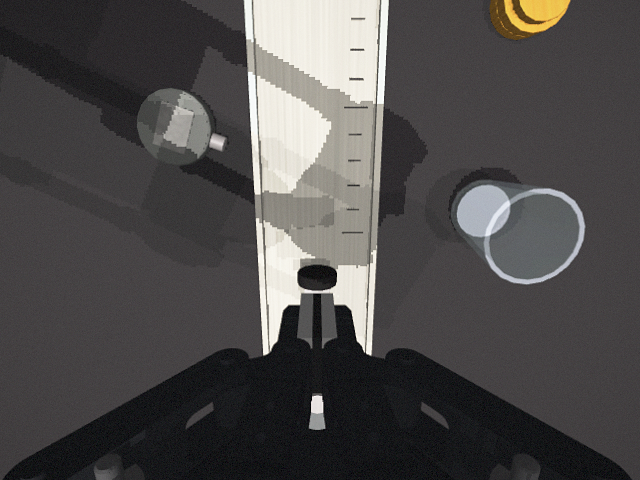

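Request:
carry_out(
  slide=[
    [0, 0.001, 0.05],
    [0, 0.001, 0.09],
    [0, 0.001, 0.115],
    [0, 0.001, 0.13],
    [0, 0.001, 0.138],
    [0, 0.001, 0.138],
    [0, 0.001, 0.138],
  ],
  delta_rot=[
    [0, 0, 0],
    [0, 0, 0],
    [0, 0, 0],
    [0, 0, 0],
    [0, 0, 0],
    [0, 0, 0],
    [0, 0, 0],
  ],
)

```text
clock: 2.55
position: [0.5103, -0.1704, 0.2125]
orientation: [[-0.023, 1.0, 0.001], [1.0, 0.023, -0.001], [-0.001, 0.001, -1.0]]
contact_force: [0.2, -0.1, -0.5]
opening: 0.0003
```

Run:
```python
from h import *
s=read_state(); print(s["position"],tr(s["position"]),s["contact_force"])
d=get_image("scene");p=np.r_[s["position"]]+s["orientation"]@[0,0,.1734];print("tip",p,proj(d,p))
im=d["color"];cv2.imwrite("pics/s2.png",cv2.resize(im[180:380,130:330],(600,600)));cv2.imwrite("pics/w2.png",get_image("wrist")["color"])
```

```text
[ 0.51033511 -0.17037138  0.21245209] [   1.10237033 -110.12921435] [ 0.16647549 -0.09057058 -0.45009184]
tip [ 0.5105734 -0.170497   0.0390523] [235.81808671 271.71636088]
```

View pics/s2.png

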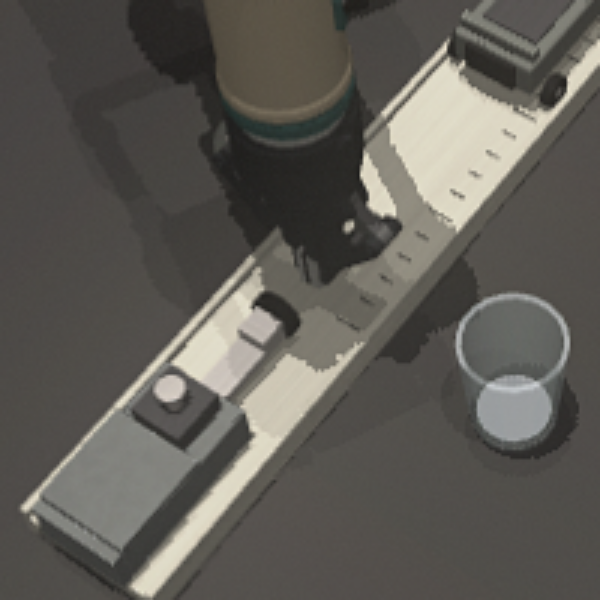

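View pics/w2.png

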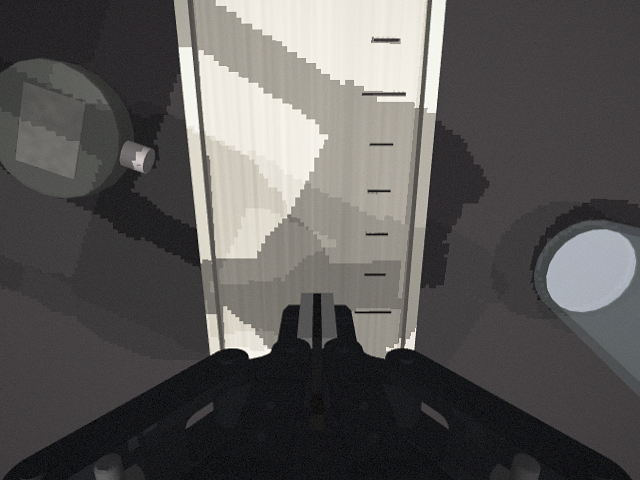

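Request:
carry_out(
  slide=[
    [-0.008, 0, 0],
    [-0.016, 0, 0],
    [-0.022, 0, 0],
    [-0.027, 0, 0],
    [-0.031, 0, 0],
    [-0.035, 0, 0],
    [-0.035, 0, 0],
  ],
  delta_rot=[
    [0, 0, 0],
    [0, 0, 0],
    [0, 0, 0],
    [0, 0, 0],
    [0, 0, 0],
    [0, 0, 0],
    [0, 0, 0],
  ],
)

```text
clock: 3.35
position: [0.511, -0.2042, 0.212]
orientation: [[-0.022, 1.0, 0.001], [1.0, 0.022, 0.003], [0.003, 0.001, -1.0]]
contact_force: [2.1, 5.3, 4.4]
opening: -0.0003
```

Request:
carry_out(
  slide=[
    [-0.006, 0, 0],
    [-0.012, 0, 0],
    [-0.018, 0, 0],
    [-0.023, 0, 0],
    [-0.028, 0, 0],
    [-0.032, 0, 0],
    [-0.032, 0, 0],
  ],
  delta_rot=[
    [0, 0, 0],
    [0, 0, 0],
    [0, 0, 0],
    [0, 0, 0],
    [0, 0, 0],
    [0, 0, 0],
    [0, 0, 0],
  ],
)

```text
clock: 4.05
position: [0.5118, -0.2349, 0.212]
orientation: [[-0.021, 1.0, 0.0], [1.0, 0.021, 0.006], [0.006, 0.001, -1.0]]
contact_force: [2.0, 10.9, 5.8]
opening: -0.0001
```

Run:
```python
from h import *
s=read_state(); print(s["position"],tr(s["position"]),s["contact_force"])
d=get_image("scene")
im=d["color"];cv2.imwrite("pics/s3.png",cv2.resize(im[240:380,130:270],(600,600)))
```

```text
[ 0.51175753 -0.23486264  0.21203983] [   0.98248801 -174.63605539] [ 2.04454541 10.85039717  5.8360526 ]
```

View pics/s3.png

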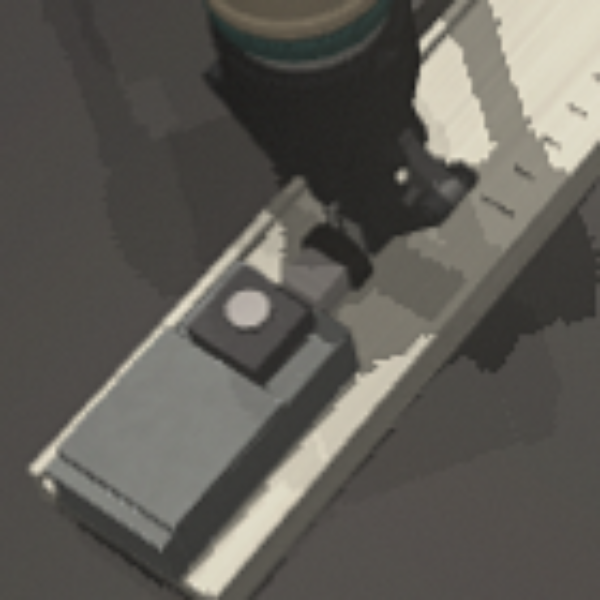

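The pin head now sits on the guide block, so the pin has dropped. I'll push about 5 mm more to be safely past 0.034, then let go.

Request:
carry_out(
  slide=[
    [-0.003, 0, 0],
    [-0.006, 0, 0],
    [-0.006, 0, 0],
    [-0.006, 0, 0],
  ],
  delta_rot=[
    [0, 0, 0],
    [0, 0, 0],
    [0, 0, 0],
    [0, 0, 0],
  ],
)

```text
clock: 4.5
position: [0.5119, -0.2403, 0.212]
orientation: [[-0.021, 1.0, 0.0], [1.0, 0.021, 0.007], [0.007, 0.001, -1.0]]
contact_force: [3.1, 11.5, 7.0]
opening: 0.0001
```

Request:
carry_out(
  slide=[
    [0.006, 0, 0],
    [0.012, 0, 0],
    [0.018, 0, 0],
    [0.03, 0, 0],
    [0.045, 0, 0],
    [0.06, 0, 0],
    [0.06, 0, 0],
    [0.06, 0, 0],
    [0.06, 0, 0],
  ],
  delta_rot=[
    [0, 0, 0],
    [0, 0, 0],
    [0, 0, 0],
    [0, 0, 0],
    [0, 0, 0],
    [0, 0, 0],
    [0, 0, 0],
    [0, 0, 0],
    [0, 0, 0],
  ],
)

```text
clock: 5.4
position: [0.5106, -0.1831, 0.2118]
orientation: [[-0.024, 1.0, 0.0], [1.0, 0.024, -0.001], [-0.001, 0.0, -1.0]]
contact_force: [-0.4, -0.3, -1.5]
opening: 0.0001
```

Run:
```python
from h import *
s=read_state(); print(s["position"],tr(s["position"]),s["contact_force"])
d=get_image("scene")
for y in(-145,-173): print(y,proj(d,np.r_[wd(0,y),.061]))
im=d["color"];cv2.imwrite("pics/s4.png",cv2.resize(im[240:380,130:270],(600,600)))
```

```text
[ 0.51056098 -0.18313691  0.21178182] [   1.02296913 -122.89649692] [-0.39388992 -0.32349089 -1.50778081]
-145 [222.4300528  278.09334936]
-173 [212.73554203 289.0257024 ]
```

View pics/s4.png

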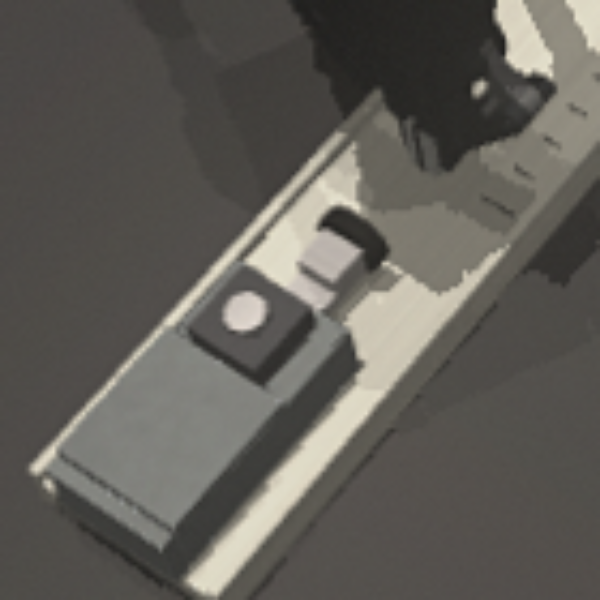

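The plunger head's top front edge is at about pixel (213,288.5), against (212.7,289.0) predicted for latched, and the pin is down. Next I'll lift, cross over the cart, and come down behind its tail.

Request:
carry_out(
  slide=[
    [0, 0, -0.05],
    [0, 0, -0.1],
    [0.03, 0, -0.13],
    [0.08, -0.001, -0.13],
    [0.13, -0.001, -0.13],
    [0.18, -0.001, -0.13],
    [0.23, -0.001, -0.13],
    [0.28, -0.001, -0.13],
    [0.33, -0.001, -0.13],
    [0.358, -0.001, -0.13],
    [0.358, -0.001, -0.13],
    [0.358, -0.001, -0.13],
    [0.358, -0.001, -0.13],
    [0.358, -0.001, -0.13],
    [0.358, -0.001, -0.13],
  ],
  delta_rot=[
    [0, 0, 0],
    [0, 0, 0],
    [0, 0, 0],
    [0, 0, 0],
    [0, 0, 0],
    [0, 0, 0],
    [0, 0, 0],
    [0, 0, 0],
    [0, 0, 0],
    [0, 0, 0],
    [0, 0, 0],
    [0, 0, 0],
    [0, 0, 0],
    [0, 0, 0],
    [0, 0, 0],
  ],
)

```text
clock: 6.95
position: [0.5012, 0.1739, 0.3417]
orientation: [[-0.021, 1.0, 0.0], [1.0, 0.021, -0.0], [-0.0, 0.0, -1.0]]
contact_force: [0.1, -0.3, 0.1]
opening: -0.0004
```

Run:
```python
from h import *
s=read_state(); print(s["position"],tr(s["position"]),s["contact_force"])
cv2.imwrite("pics/s5.png",get_image("scene")["color"]);cv2.imwrite("pics/w5.png",get_image("wrist")["color"])
```

```text
[0.50117208 0.17389515 0.34169917] [1.72936173e-01 2.34257976e+02] [ 0.125494   -0.27890528  0.06149767]
```

View pics/s5.png

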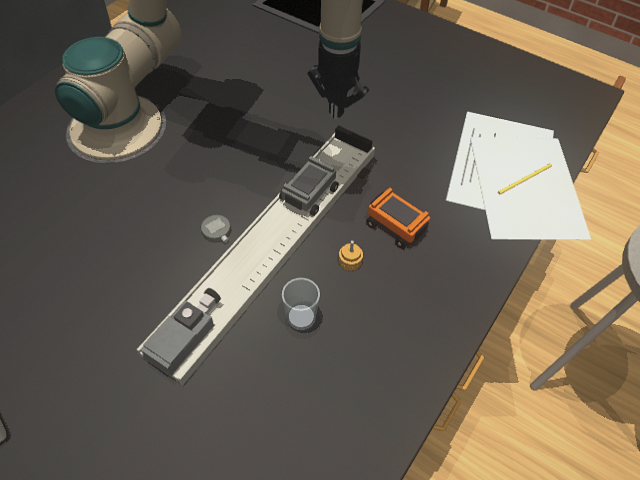

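View pics/w5.png

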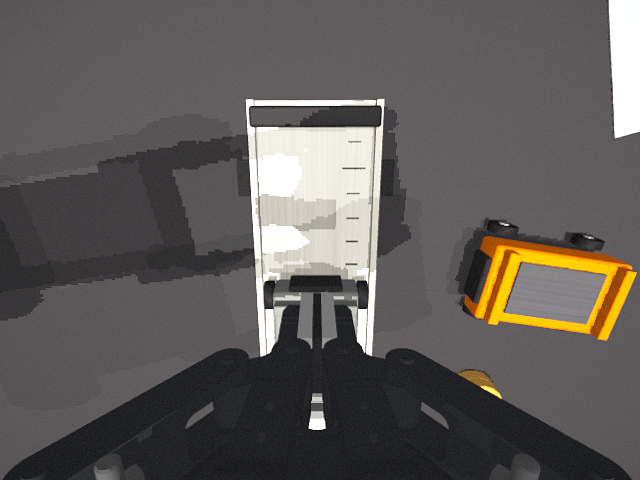

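Run:
```python
from h import *
d=get_image("wrist")
print("tail top edge",tr(onz(d,(316,276),.064)))
print("orange nearest",onz(get_image("top"),(245,196),.03))
```

```text
tail top edge [-2.07561598e-02  2.07779772e+02]
orange nearest [0.63209825 0.12949529 0.03      ]
```

Request:
carry_out(
  slide=[
    [0, 0, 0.03],
    [0, 0, 0.06],
    [0, 0, 0.08],
    [0, 0, 0.08],
  ],
  delta_rot=[
    [0, 0, 0],
    [0, 0, 0],
    [0, 0, 0],
    [0, 0, 0],
  ],
)

```text
clock: 7.55
position: [0.4997, 0.1746, 0.2591]
orientation: [[-0.023, 1.0, -0.006], [1.0, 0.023, -0.001], [-0.001, -0.006, -1.0]]
contact_force: [-0.5, -0.0, -0.1]
opening: -0.0003
```

Request:
carry_out(
  slide=[
    [0, 0.001, 0.02],
    [0, 0.001, 0.035],
    [0, 0.001, 0.044],
    [0, 0.001, 0.044],
    [0, 0.001, 0.044],
  ],
  delta_rot=[
    [0, 0, 0],
    [0, 0, 0],
    [0, 0, 0],
    [0, 0, 0],
    [0, 0, 0],
  ],
)

```text
clock: 8.05
position: [0.5024, 0.1751, 0.2185]
orientation: [[-0.023, 1.0, 0.001], [1.0, 0.023, 0.0], [0.0, 0.001, -1.0]]
contact_force: [0.2, 0.1, -0.1]
opening: -0.0
```

Run:
```python
from h import *
s=read_state(); print(s["position"],tr(s["position"]),s["contact_force"])
d=get_image("scene");im=d["color"];cv2.imwrite("pics/s6.png",cv2.resize(im[80:240,250:410],(600,600)));
t=get_image("top");cv2.imwrite("pics/t6.png",t["color"])
```

```text
[0.50243157 0.17513854 0.21847719] [  1.46179887 235.4709013 ] [ 0.16798541  0.09957734 -0.13725729]
```

View pics/s6.png

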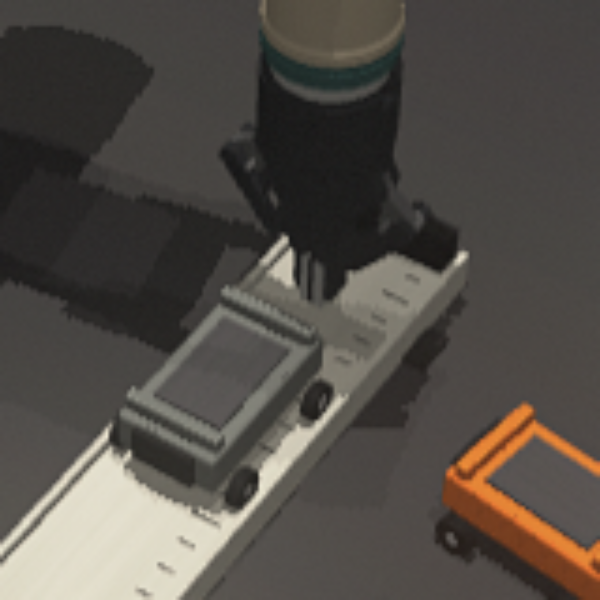

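View pics/t6.png

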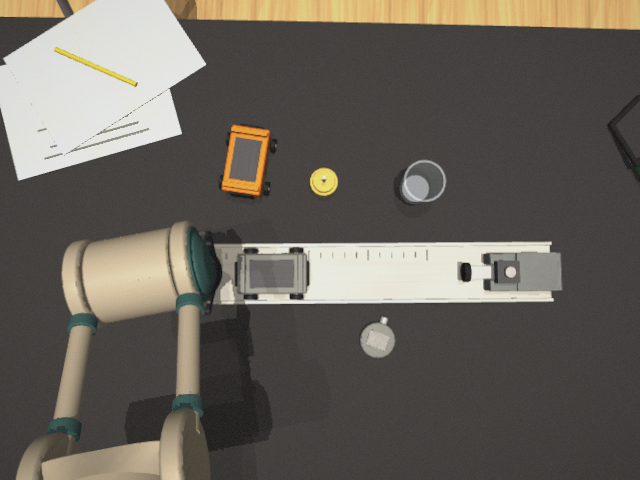

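Request:
carry_out(
  slide=[
    [-0.006, 0, 0],
    [-0.012, 0, 0],
    [-0.016, 0, 0],
    [-0.019, 0, 0],
    [-0.022, 0, 0],
    [-0.025, 0, 0],
    [-0.028, 0, 0],
    [-0.032, 0, 0],
    [-0.036, 0, 0],
    [-0.041, 0, 0],
    [-0.046, 0, 0],
    [-0.051, 0, 0],
    [-0.056, 0, 0],
    [-0.061, 0, 0],
    [-0.066, 0, 0],
    [-0.071, 0, 0],
    [-0.075, 0, 0],
    [-0.078, 0, 0],
    [-0.08, 0, 0],
    [-0.08, 0, 0],
  ],
  delta_rot=[
    [0, 0, 0],
    [0, 0, 0],
    [0, 0, 0],
    [0, 0, 0],
    [0, 0, 0],
    [0, 0, 0],
    [0, 0, 0],
    [0, 0, 0],
    [0, 0, 0],
    [0, 0, 0],
    [0, 0, 0],
    [0, 0, 0],
    [0, 0, 0],
    [0, 0, 0],
    [0, 0, 0],
    [0, 0, 0],
    [0, 0, 0],
    [0, 0, 0],
    [0, 0, 0],
    [0, 0, 0],
  ],
)

```text
clock: 10.15
position: [0.5038, 0.0947, 0.2177]
orientation: [[-0.023, 1.0, -0.0], [1.0, 0.023, -0.001], [-0.001, -0.0, -1.0]]
contact_force: [0.9, -0.2, -0.8]
opening: -0.0002
```

```bash
cat > look.py <<'E'
from h import *
import sys
s=read_state(); print(s["position"].round(4),tr(s["position"]).round(1),s["contact_force"].round(1))
n=sys.argv[1]
t=get_image("top");cv2.imwrite(f"pics/t{n}.png",cv2.resize(t["color"][220:320,150:570],(800,190),interpolation=cv2.INTER_CUBIC))
cv2.imwrite(f"pics/s{n}.png",get_image("scene")["color"])
E
python3 look.py 7
```

```text
[0.5038 0.0947 0.2177] [  0.9 155. ] [ 0.9 -0.2 -0.8]
```

View pics/t7.png

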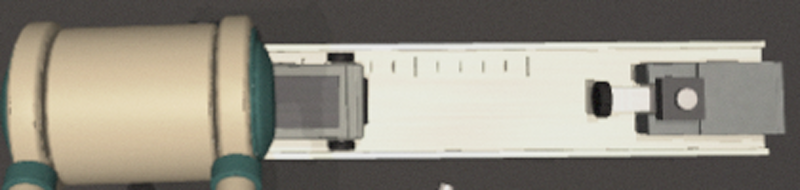

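View pics/s7.png

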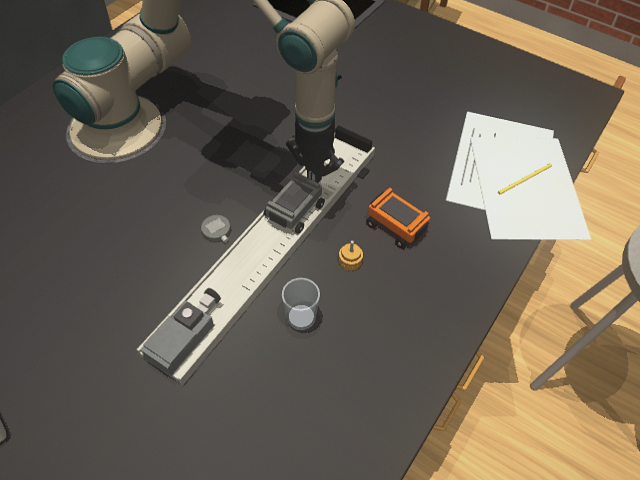

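Request:
carry_out(
  slide=[
    [-0.004, 0, 0],
    [-0.01, 0, 0],
    [-0.018, 0, 0],
    [-0.027, 0, 0],
    [-0.036, 0, 0],
    [-0.045, 0, 0],
    [-0.054, 0, 0],
    [-0.063, 0, 0],
    [-0.072, 0, 0],
    [-0.081, 0, 0],
    [-0.09, 0, 0],
    [-0.099, 0, 0],
    [-0.108, 0, 0],
    [-0.117, 0, 0],
    [-0.125, 0, 0],
    [-0.132, 0, 0],
    [-0.138, 0, 0],
    [-0.143, 0, 0],
    [-0.147, 0, 0],
    [-0.15, 0, 0],
  ],
  delta_rot=[
    [0, 0, 0],
    [0, 0, 0],
    [0, 0, 0],
    [0, 0, 0],
    [0, 0, 0],
    [0, 0, 0],
    [0, 0, 0],
    [0, 0, 0],
    [0, 0, 0],
    [0, 0, 0],
    [0, 0, 0],
    [0, 0, 0],
    [0, 0, 0],
    [0, 0, 0],
    [0, 0, 0],
    [0, 0, 0],
    [0, 0, 0],
    [0, 0, 0],
    [0, 0, 0],
    [0, 0, 0],
  ],
)

```text
clock: 12.25
position: [0.5074, -0.0552, 0.2177]
orientation: [[-0.023, 1.0, 0.0], [1.0, 0.023, -0.0], [-0.0, 0.0, -1.0]]
contact_force: [-0.3, 1.0, 0.1]
opening: 0.0001
```

```bash
python3 look.py 8; python3 -c "
from h import *
t=get_image('top');print(tr(onz(t,(343.2,273.5),.052)))"
```

```text
[ 0.5074 -0.0552  0.2177] [0.9 5.1] [-0.3  1.   0.1]
[-1.09847388 23.77288247]
```

View pics/t8.png

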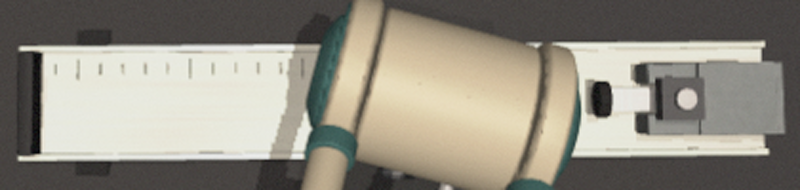

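View pics/s8.png

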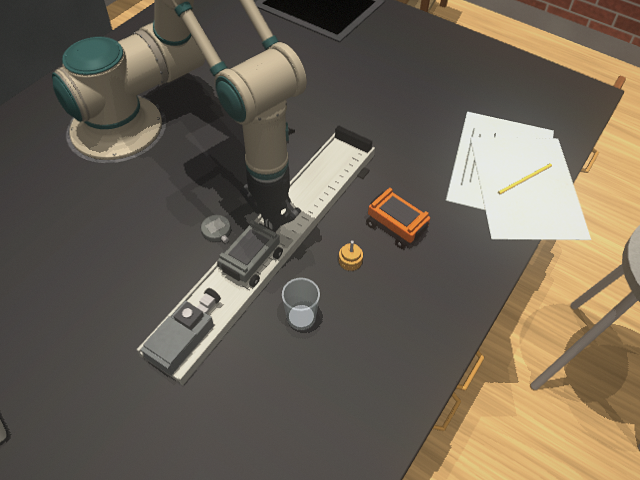

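Request:
carry_out(
  slide=[
    [-0.003, 0, 0],
    [-0.007, 0, 0],
    [-0.011, 0, 0],
    [-0.015, 0, 0],
    [-0.019, 0, 0],
    [-0.023, 0, 0],
    [-0.027, 0, 0],
    [-0.03, 0, 0],
    [-0.033, 0, 0],
    [-0.035, 0, 0],
    [-0.037, 0, 0],
    [-0.038, 0, 0],
    [-0.038, 0, 0],
  ],
  delta_rot=[
    [0, 0, 0],
    [0, 0, 0],
    [0, 0, 0],
    [0, 0, 0],
    [0, 0, 0],
    [0, 0, 0],
    [0, 0, 0],
    [0, 0, 0],
    [0, 0, 0],
    [0, 0, 0],
    [0, 0, 0],
    [0, 0, 0],
    [0, 0, 0],
  ],
)

```text
clock: 13.7
position: [0.5082, -0.0931, 0.2177]
orientation: [[-0.024, 1.0, -0.0], [1.0, 0.024, -0.001], [-0.001, -0.0, -1.0]]
contact_force: [-0.5, -0.0, 0.8]
opening: 0.0
```

```bash
python3 look.py 9; python3 -c "
import cv2;i=cv2.imread('pics/s9.png');cv2.imwrite('pics/s9c.png',cv2.resize(i[220:360,150:290],(600,600),interpolation=cv2.INTER_CUBIC))"
```

```text
[ 0.5082 -0.0931  0.2177] [  0.8 -32.8] [-0.5 -0.   0.8]
```

View pics/s9c.png

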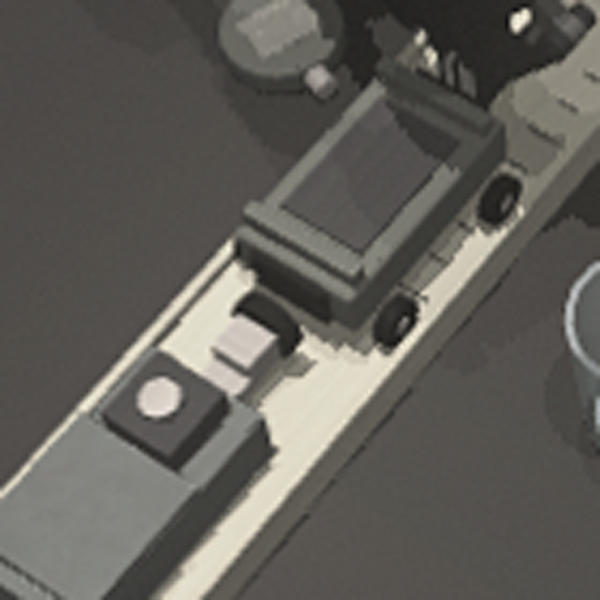

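Request:
carry_out(
  slide=[
    [-0.002, 0, 0],
    [-0.004, 0, 0],
    [-0.005, 0, 0],
    [-0.006, 0, 0],
    [-0.007, 0, 0],
    [-0.007, 0, 0],
  ],
  delta_rot=[
    [0, 0, 0],
    [0, 0, 0],
    [0, 0, 0],
    [0, 0, 0],
    [0, 0, 0],
    [0, 0, 0],
  ],
)

```text
clock: 14.4
position: [0.5083, -0.1, 0.2176]
orientation: [[-0.023, 1.0, -0.0], [1.0, 0.023, -0.0], [-0.0, -0.0, -1.0]]
contact_force: [0.2, 0.9, -0.0]
opening: -0.0002
```

Request:
carry_out(
  slide=[
    [-0.001, 0, 0],
    [-0.002, 0, 0],
    [-0.002, 0, 0],
  ],
  delta_rot=[
    [0, 0, 0],
    [0, 0, 0],
    [0, 0, 0],
  ],
)

```text
clock: 14.7
position: [0.5084, -0.102, 0.2176]
orientation: [[-0.023, 1.0, -0.0], [1.0, 0.023, -0.0], [-0.0, -0.0, -1.0]]
contact_force: [-0.7, 0.8, -0.3]
opening: 0.0002
```

```bash
python3 look.py 10; python3 -c "
import cv2;i=cv2.imread('pics/s10.png');cv2.imwrite('pics/s10c.png',cv2.resize(i[220:360,150:290],(600,600),interpolation=cv2.INTER_CUBIC))"
```

```text
[ 0.5084 -0.102   0.2176] [  0.8 -41.7] [-0.7  0.8 -0.3]
```

View pics/s10c.png

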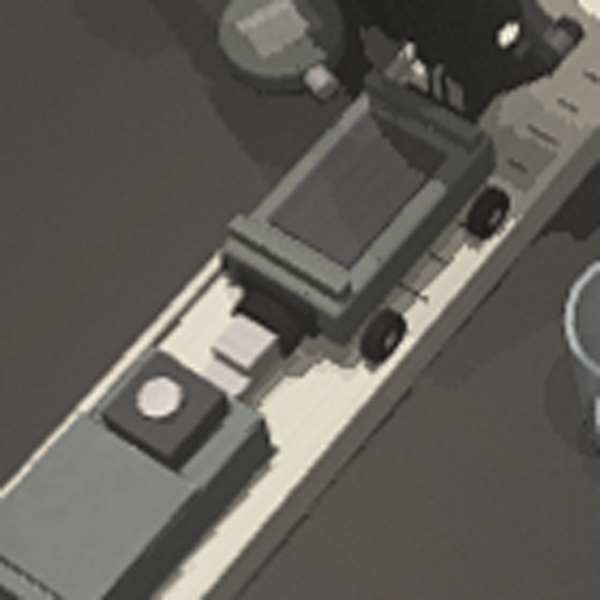

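Request:
carry_out(
  slide=[
    [-0.001, 0, 0],
    [-0.001, 0, 0],
  ],
  delta_rot=[
    [0, 0, 0],
    [0, 0, 0],
  ],
)

```text
clock: 15.0
position: [0.5085, -0.1029, 0.2177]
orientation: [[-0.023, 1.0, 0.0], [1.0, 0.023, -0.0], [-0.0, 0.0, -1.0]]
contact_force: [-0.7, 1.4, -0.1]
opening: -0.0
```

Request:
carry_out(
  slide=[
    [-0.001, 0, 0],
    [-0.001, 0, 0],
  ],
  delta_rot=[
    [0, 0, 0],
    [0, 0, 0],
  ],
)

```text
clock: 15.2
position: [0.5085, -0.1036, 0.2177]
orientation: [[-0.023, 1.0, 0.0], [1.0, 0.023, 0.001], [0.001, 0.0, -1.0]]
contact_force: [-0.0, 4.2, -0.2]
opening: -0.0002
```

The force rose to 4.2 N, so the bumper is against the latched plunger. I'll back off gently, then lift clear.

Request:
carry_out(
  slide=[
    [0.001, 0, 0],
    [0.002, 0, 0],
    [0.006, 0, 0],
    [0.014, 0, 0],
    [0.024, 0, 0],
    [0.034, 0, 0],
    [0.04, 0, 0],
    [0.04, 0, -0.03],
    [0.06, 0, -0.08],
    [0.1, 0, -0.13],
    [0.15, 0, -0.15],
    [0.2, 0, -0.15],
    [0.25, 0, -0.15],
    [0.3, 0, -0.15],
    [0.3, 0, -0.15],
    [0.3, 0, -0.15],
  ],
  delta_rot=[
    [0, 0, 0],
    [0, 0, 0],
    [0, 0, 0],
    [0, 0, 0],
    [0, 0, 0],
    [0, 0, 0],
    [0, 0, 0],
    [0, 0, 0],
    [0, 0, 0],
    [0, 0, 0],
    [0, 0, 0],
    [0, 0, 0],
    [0, 0, 0],
    [0, 0, 0],
    [0, 0, 0],
    [0, 0, 0],
  ],
)

```text
clock: 16.8
position: [0.5008, 0.1991, 0.3676]
orientation: [[-0.028, 1.0, 0.0], [1.0, 0.028, 0.001], [0.001, 0.0, -1.0]]
contact_force: [-0.2, -1.1, 0.2]
opening: 0.0001
```

```bash
python3 look.py 11; python3 -c "
import cv2;i=cv2.imread('pics/s11.png');cv2.imwrite('pics/s11c.png',cv2.resize(i[220:360,150:290],(600,600),interpolation=cv2.INTER_CUBIC))
from h import *
t=get_image('top');i=t['color'];cv2.imwrite('pics/t11c.png',cv2.resize(i[230:315,370:570],(800,340),interpolation=cv2.INTER_CUBIC))
for n,y,z in(('face',-173,.045),('nose',-173,.052),('tail',-53,.052)): print(n,proj(t,np.r_[wd(0,y),z]))"
```

```text
[0.5008 0.1991 0.3676] [  0.4 259.4] [-0.2 -1.1  0.2]
face [462.46736925 271.8965484 ]
nose [463.65661157 271.9153198 ]
tail [390.30320435 272.47859349]
```

View pics/s11c.png

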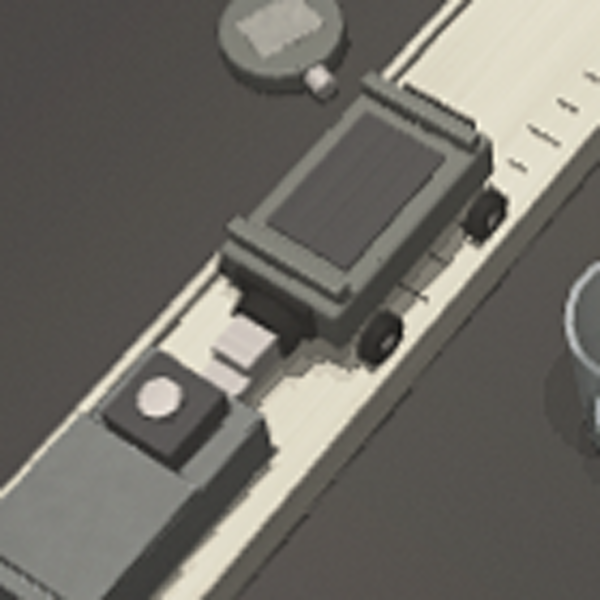

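View pics/t11c.png

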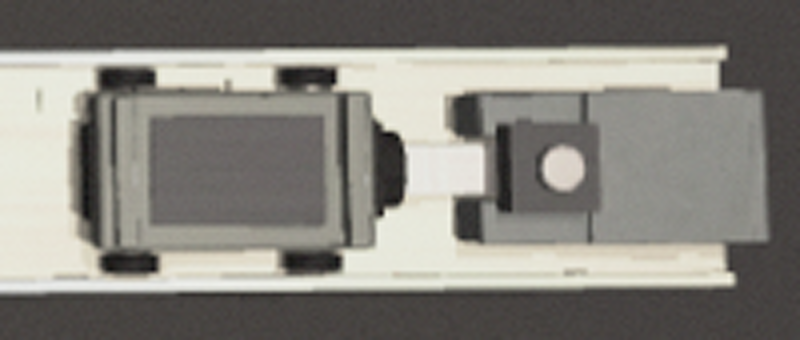

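View pics/s11.png

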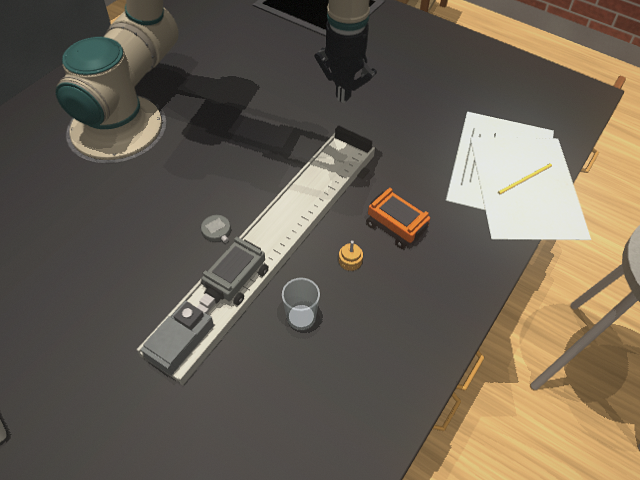

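The tail edge is at top-view column 389.5, against 390.3 predicted for contact. The bumper meets the head with no gap, the pin is down, and the other things haven't moved. The arm is clear, so I'm handing in.

```bash
python3 -c "
from station import hand_in
print(hand_in())"
```

```text
the job is handed in; nothing more can be done
None
```

The track is ready for launch and the job is handed in at about 17 s of the 59 s allowed. No verdict is reported, so the result rests on my own checks.

- **Plunger:** I pushed it in with the shut fingertips, up to about 11.5 N, which the spring figures put at roughly 0.040 m. I then let go. The pin dropped by itself, and the head came back to within a pixel of where a latched plunger should appear.
- **Cart:** I pushed it by its rear bumper at up to about 0.09 m/s. I slowed to 1 mm steps until the force rose from about 1 N to 4.2 N, which showed the front bumper was against the plunger. Then I backed off slowly and lifted clear.
- **Last checks:** The pictures show the pin still down and no gap between bumper and plunger head. The cart's tail is within about 1 pixel (1–2 mm) of where contact puts it. The beaker, weights, stopwatch and orange cart look unmoved.
- **Disagreements:** The wrist camera put the cart's tail about 8 mm further back than the top view did. I used the top view, which fit the cart's stated length. The top view also put the end stop about 7 mm short of its stated position, which didn't matter for the job.

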